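# Move the shaving mirror from the drying rack to the caddy

## Task

Slide the blue-framed mirror up out of its leaning slot in the white rack and stand it upright in the long slot of the grey turntable caddy, either way round. Lower it right to the bottom of the slot before you let go, and leave the orange washboard in the rack and everything else on the ledge where it is.

Things in the scene. Friction and masses are not known exactly. Their poses are not given: they have to be found in the camera images.
- mirror: flat mirror in a blue plastic frame: 8 mm thick (x; glass on +x face), 84 mm wide (y), 140 mm tall (z), about 140 g. Origin: centre of its bottom edge; +z points to its top edge. It starts in one of the two rack slots, leaning 25 degrees from vertical, top towards the robot; its upper 55 mm stick out of the slot, free to be gripped.
- washboard: flat ribbed orange board of the same size and with the same axes, in the other rack slot; it must stay there
- rack: fixed white rack, 120 (x) x 208 (y) x 106 mm; origin under its middle. Slots at y = -52 and +52 mm lean 25 degrees from vertical (up the slot is -x and up): 85 mm deep along the slot, 12 mm wide, 88 mm long, floor 22 mm above the ledge; full back wall on the -x side, 12 mm lips at both ends on the +x side.
- slot (a point): centre of the floor of the upright slot on the grey turntable caddy, 27 mm above the ledge; the turntable's axis is 30 mm away along -x of this frame. Slot 18 mm wide (x), 96 mm long (y), walls 40 mm tall, 6 mm thick; z is up. Turntable disc 220 mm across; two open cups 50 mm tall stand on its other half.
- caddy_top (a joint): angle of the turntable about the vertical (rad, counterclockwise from above positive); it turns stiffly, -1.2 to 1.2
- jug: ribbed steel jug, 130 mm high, 100 mm across, handle to its +y; origin under its centre; leave alone
- cup: clear glass cup, 70 mm across, 100 mm high; origin under its centre; leave alone
- dish: white ceramic soap dish, 100 x 140 x 20 mm; origin under its centre; leave alone
- soap: yellow soap bar, 55 x 85 x 25 mm, on the dish; origin under its centre; leave alone
- clipper: black plastic nail clipper, 80 x 15 x 14 mm, lying on the ledge along its x; origin under its centre; leave alone
- shampoo: green bottle, 56 mm across, 160 mm high; origin under its centre; leave alone
Mind the look-alikes: they are no part of the job. Of the things like the mirror, leave any that is black; of the rest the larger one is meant.

How it is judged:
By the outcome, as a careful person would: the job done as asked, in the order asked, and still so for the second after the job is handed in, with the robot touching nothing.
It also fails if it takes over 54 s, if anything falls off the work surface, if the arm or the gripper's body presses on something with over 40 N, if the wrist force passes 120 N, or if a joint passes its speed limit or range.

## Robot

A 7-joint arm with a two-finger parallel gripper is mounted at the origin on the work surface. World frame = base frame: x ahead of the robot, y to its left, z up, the work surface at z = 0. Lengths are in m, angles in rad, forces in N, time in s.
With the tool pointing down it reaches from about 0.425 to 0.95 m from the base axis. Payload 4.7 kg.
Tool frame: the origin (TCP) lies midway between the tips of the shut fingers; the grasp point (between the pads) lies 19 mm behind it; z points along the fingers, y is the line along which they close (so a half turn about z gives the same grasp; the last joint's range is limited). The gripper opens to 87 mm and grips with 3 to 60 N. Pads are 19 mm wide; open, the fingers measure 117 mm over their backs; the gripper's body (75 mm by 190 mm) begins 51 mm behind the grasp point.
Start: joints at [-1.157, 0.469, -0.049, 1.532, 0.024, 1.141, -0.082], TCP at [0.289, 0.61, 0.223] pointing down, gripper open.
Joint ranges: [-2.59, 2.59], [-0.33, 1.99], [-1.39, 1.29], [0.1, 2.45], [-1.04, 4.18], [0.21, 1.99], [-2.66, 2.66]. Speed limits (rad/s): [2.57, 2.57, 3.14, 3.14, 3.14, 3.14, 3.14].

## Interface

Orientations are given as a 3x3 rotation matrix whose columns are the frame's x, y, z axes.
In Python, from workcell import ctrl gives the robot as it stands. The module is installed in compiled form; this text tells all that it offers.
- The arm moves only by the shell command python3 -m creep 'ROWS' [FORCE]. ROWS is a JSON object of lists of equal length, an entry for each row: "jaw": the closure, from -1 (fully open) to 1 (shut); "slide": the shift along the tool's x, y, z in units of 0.25 m (1.0 is 0.25 m), a list of three; "yaw": the turn about the tool's z in units of 45 degrees (1.0 is 45 degrees). In form: {"jaw": [jaw, ...], "slide": [[tx, ty, tz], ...], "yaw": [yaw, ...]}. A call has 1 to 10 rows; each row is the pose to reach, as a shift and turn from the pose commanded when the call began, along the tool's axes at that moment; what a row does not reach only later rows make up. A row lasts 1/10 s, in which the tool goes at most 50 mm and 8.59 degrees, less where a joint would pass 70% of its speed; a pose out of reach is approached as far as the arm can. A call with a number of a shift or a turn outside -1 to 1 is refused whole. A call with a gripper value outside its range is refused whole. The fingers move at their own pace and stop on an object; FORCE is the grip in N (left out, the last holds). Time passes only in rows, so rows that repeat a pose let the fingers close. It gives the time, the measured TCP pose, the force, the opening and the grip force at its end, in the units of the state.
- ctrl.get_obs(): the state, without advancing time (a new reading comes with each control period).
- ctrl.capture(name): name is "scene" or "top" or "wrist"; returns a dict with "img" (384x512x3 uint8, blue, green, red), "z_map" (384x512 float32, m along the optical axis (not along the pixel's ray), 0 where there is no reading), "K" (3x3 intrinsics, pixels), "extrinsics" (4x4, takes a point from camera to world coordinates); the wrist camera has in their place "T_tool_cam" (4x4, takes a point from camera to tool coordinates, whose origin is the TCP and whose axes are the flange's). Camera axes: x right, y up, looking along -z (the intrinsics and any distortion apply to the point x, -y, -z); pixel columns grow to the right and rows downward; lengths in m; the calibration is good to about 2 mm. A picture is of the moment at which its call begins: read the wrist's pose just before it.
- ctrl.job_done(): hands the job in; it is judged then, once.
The state is a dict: "time_s": time; "q": joint angles; "joint_velocities": joint speeds; "joint_efforts": joint torques, N m; "tool_pos": TCP position; "ee_rot": TCP orientation; "force": force on the tool from outside, world axes, zero at the start; "torque": the same for the moment, N m; "width": finger opening in m; "grip_force": force on a finger pad.
Only numpy, scipy, OpenCV 4.12 (cv2) and the standard library are available. Lean on these libraries where they do the work, as an engineer would, in place of code of your own. Each camera call takes 0.05 s, during which the arm holds its last target. There are 200 camera calls.

## Working session

There is one attempt and no reset: what is moved stays moved. The work goes in short steps, Python scripts to look and compute and a shell command to move; the robot and the scene stay as the last step left them, time stands still between calls to the robot, and variables do not carry over. Pictures are saved under pics/ and viewed, at most 10 in all, crops included, and the job is handed in when it is done.

```bash
mkdir -p pics; cat > h.py <<'E'
import numpy as np, cv2
from workcell import ctrl
def cap(name):
    o=ctrl.get_obs(); c=ctrl.capture(name)
    if 'extrinsics' in c: T=np.array(c['extrinsics'])
    else:
        W=np.eye(4); W[:3,:3]=o['ee_rot']; W[:3,3]=o['tool_pos']; T=W@np.array(c['T_tool_cam'])
    z=c['z_map']; K=np.array(c['K']); v,u=np.mgrid[:384,:512]
    P=np.stack([(u-K[0,2])/K[0,0]*z,-(v-K[1,2])/K[1,1]*z,-z],-1)@T[:3,:3].T+T[:3,3]
    P[z==0]=np.nan
    return c['img'],P,T,K,c
E
python3 - <<'E'
from h import *
o=ctrl.get_obs(); print(o)
ims=[]
for n in ['scene','top','wrist']:
    im,P,T,K,c=cap(n); print(n,list(c),K.tolist(),T.round(3).tolist(),(c['z_map']>0).mean()); np.savez(''+n,im=im,P=P,T=T,K=K)
    ims.append(im)
cv2.imwrite('pics/a.png',cv2.resize(ims[0],(800,600)));cv2.imwrite('pics/b.png',cv2.resize(ims[1],(800,600)))
E
```

```text
{'time_s': 0.0, 'q': array([-1.15689305,  0.46942822, -0.04863933,  1.53368005,  0.02409608,
        1.14099684, -0.0823065 ]), 'joint_velocities': array([-1.94026861e-03,  1.29431831e-03, -5.26461408e-04, -1.81653220e-03,
       -1.12484952e-04, -9.72190870e-05,  8.65686406e-04]), 'joint_efforts': array([ 2.84595626e-04, -5.07961178e+01, -8.04493949e-02, -2.36154252e+01,
       -6.13110163e-02,  3.78646993e-02,  1.56921533e-04]), 'tool_pos': array([0.28893   , 0.60937734, 0.22151436]), 'ee_rot': array([[-9.03581000e-01,  4.28416577e-01, -7.82884766e-04],
       [ 4.28417289e-01,  9.03579286e-01, -1.76075632e-03],
       [-4.69387372e-05, -1.92638733e-03, -9.99998143e-01]]), 'force': array([ 0.82168484, -0.10954476, -0.41294619]), 'torque': array([ 0.02241454, -0.02998737,  0.0703294 ]), 'grip_force': 0.0, 'width': 0.08674359115480514}
scene ['img', 'z_map', 'K', 'extrinsics'] [[441.71912399178706, 0.0, 252.6292315029446], [0.0, 441.71912399178706, 195.40410072077702], [0.0, 0.0, 1.0]] [[-0.706, -0.561, 0.431, 1.082], [0.708, -0.555, 0.437, 0.478], [-0.006, 0.614, 0.789, 0.973], [0.0, 0.0, 0.0, 1.0]] 0.9960835774739584
top ['img', 'z_map', 'K', 'extrinsics'] [[484.6988611422307, 0.0, 256.3140417409149], [0.0, 484.6988611422307, 190.04823573238355], [0.0, 0.0, 1.0]] [[-0.015, 0.989, -0.145, 0.357], [-1.0, -0.016, -0.006, -0.064], [-0.008, 0.145, 0.989, 1.544], [0.0, 0.0, 0.0, 1.0]] 0.9959564208984375
wrist ['img', 'z_map', 'K', 'T_tool_cam'] [[315.698365757838, 0.0, 248.5200450047986], [0.0, 315.698365757838, 192.12915239294747], [0.0, 0.0, 1.0]] [[0.428, -0.87, -0.244, 0.222], [0.904, 0.411, 0.119, 0.642], [-0.003, -0.271, 0.962, 0.384], [0.0, 0.0, 0.0, 1.0]] 0.9961598714192709
```

View pics/a.png

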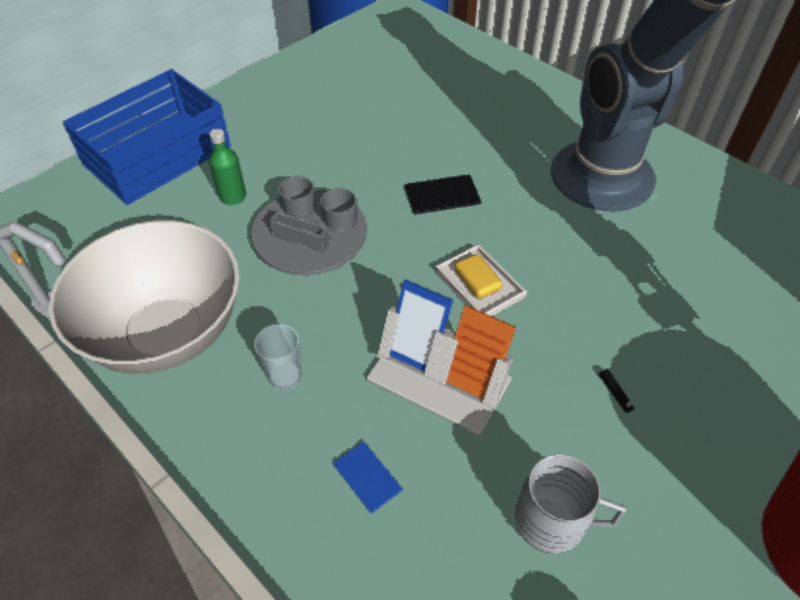

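View pics/b.png

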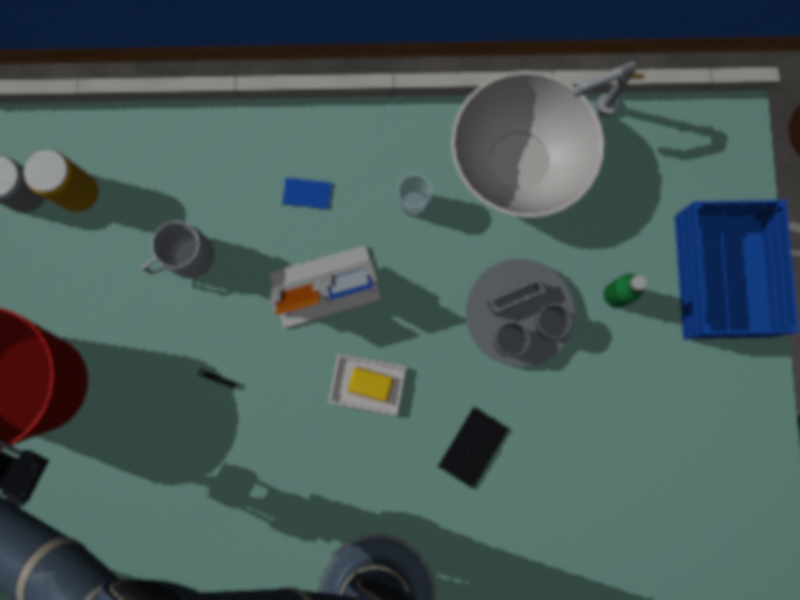

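The scene view shows the mirror (blue frame, glass facing away from the robot) in the rack at about (420,325), with the washboard beside it at (480,350). In the top view the mirror is at (350,285) and the turntable slot at (517,298). The small blue plate and the black plate lie flat on the ledge and are the decoys. The tool can only point down, so I'll grip the mirror across its faces.

```bash
cat > m.py <<'E'
from h import *
S=np.load('scene.npz');T=np.load('top.npz')
def roi(D,x0,x1,y0,y1):
    m=np.zeros((384,512),bool); m[int(y0*.64):int(y1*.64),int(x0*.64):int(x1*.64)]=1; return m
for nm,D,r in [('scene',S,(375,470,275,375)),('top',T,(318,382,262,305))]:
    P=D['P'];h=cv2.cvtColor(D['im'],cv2.COLOR_BGR2HSV); 
    m=roi(D,*r)&(h[...,0]>105)&(h[...,0]<130)&(h[...,1]>150)&(P[...,2]>.05)
    p=P[m]; c=p.mean(0); u,s,v=np.linalg.svd(p-c); print(nm,'mirror blue',m.sum(),c.round(4),'normal',v[2].round(3),'lean',np.degrees(np.arcsin(abs(v[2][2]))),'yaw',np.degrees(np.arctan2(v[2][1],v[2][0])),'s',(s/np.sqrt(len(p))).round(4))
    d=(p-c)@v[2]; print(' z max',np.sort(p[:,2])[-5:].round(4))
    t=p[p[:,2]>p[:,2].max()-.008]; print(' top pts',t.mean(0).round(4),t[t[:,1].argmin()].round(4),t[t[:,1].argmax()].round(4))
# slot walls & rack in both
for nm,D,r in [('scene',S,(262,340,205,255)),('top',T,(480,560,275,318))]:
    P=D['P']; m=roi(D,*r)&(P[...,2]>.060)&(P[...,2]<.072); p=P[m]
    print(nm,'slot walls',m.sum(),p[:,2].mean()); 
    print(cv2.minAreaRect((p[:,:2]*1000).astype(np.float32)))
for nm,D,r in [('scene',S,(360,520,300,435)),('top',T,(262,390,240,330))]:
    P=D['P'];h=cv2.cvtColor(D['im'],cv2.COLOR_BGR2HSV); m=roi(D,*r)&(P[...,2]>.012)&(h[...,1]<60); p=P[m]
    print(nm,'rack',m.sum(),np.nanmax(p[:,2]),cv2.minAreaRect((p[:,:2]*1000).astype(np.float32)))
E
python3 m.py
```

```text
scene mirror blue 263 [0.5819 0.0413 0.1394] normal [0.867 0.242 0.436] lean 25.83832430173618 yaw 15.623882490339033 s [0.0292 0.015  0.0023]
 z max [0.1526 0.1527 0.153  0.1532 0.1538]
 top pts [0.5778 0.0384 0.1488] [ 0.5877 -0.0042  0.1466] [0.5742 0.0789 0.146 ]
top mirror blue 53 [0.5756 0.0372 0.1497] normal [-0.868 -0.241 -0.435] lean 25.80290381099718 yaw -164.5018598639647 s [0.0244 0.0052 0.0014]
 z max [0.1548 0.155  0.1557 0.1558 0.1597]
 top pts [0.5733 0.0395 0.154 ] [0.5827 0.0033 0.1527] [0.5661 0.0703 0.1527]
scene slot walls 251 0.0647661050750628
((562.0739135742188, -289.5066833496094), (66.26451873779297, 114.2831802368164), 23.1636905670166)
top slot walls 173 0.06593737681317707
((572.8184204101562, -293.884033203125), (56.597904205322266, 129.6307373046875), 5.008146286010742)
scene rack 2694 0.14037206632959953 ((542.5433959960938, 80.37397766113281), (262.9058837890625, 209.240478515625), 15.607272148132324)
top rack 1269 0.15239930260311785 ((605.7071533203125, 99.90364074707031), (119.60350799560547, 208.16970825195312), 15.503153800964355)
```

```bash
cat > to.py <<'E'
import sys
from h import *
def to(x,y,z,hd=None):
    o=ctrl.get_obs();R=np.array(o['ee_rot']); d=R.T@(np.array([x,y,z])-o['tool_pos'])/.25
    h0=np.degrees(np.arctan2(R[1,1],R[0,1])); s='slide %s'%d.round(4)
    if hd is not None: s+=' yaw %.4f'%((h0-hd)/45)
    print(s,'| t %.2f pos %s head %.2f F %s w %.4f grip %.1f'%(o['time_s'],np.array(o['tool_pos']).round(4),h0,np.array(o['force']).round(1),o['width'],o['grip_force']),'q',np.array(o['q']).round(2))
if __name__=='__main__': to(*map(float,sys.argv[1:]))
E
python3 to.py .43 .33 .30 40
```

```text
slide [-0.9886 -0.769  -0.3119] yaw 0.5473 | t 0.15 pos [0.289  0.6095 0.2217] head 64.63 F [ 0.4  0.6 -0.4] w 0.0873 grip 0.0 q [-1.16  0.47 -0.05  1.53  0.02  1.14 -0.08]
```

```bash
python3 -m creep '{"jaw":[-1,-1,-1,-1,-1,-1,-1,-1,-1],"slide":[[-0.16,-0.13,-0.31],[-0.32,-0.26,-0.31],[-0.48,-0.38,-0.31],[-0.64,-0.5,-0.31],[-0.8,-0.63,-0.31],[-0.99,-0.77,-0.31],[-0.99,-0.77,-0.31],[-0.99,-0.77,-0.31],[-0.99,-0.77,-0.31]],"yaw":[0.1,0.2,0.3,0.4,0.5,0.55,0.55,0.55,0.55]}'; python3 to.py .54 .10 .30 15.5
```

```text
time_s: 1.05
tool_pos: [0.4306, 0.3292, 0.3001]
ee_rot: [[-0.639, 0.769, -0.0], [0.769, 0.639, 0.001], [0.001, 0.0, -1.0]]
force: [-0.3, 0.6, 0.1]
width: 0.0875
grip_force: 0.0
slide [-9.847e-01 -2.497e-01 -3.000e-04] yaw 0.5388 | t 1.05 pos [0.4306 0.3292 0.3001] head 39.75 F [-0.3  0.6  0.1] w 0.0875 grip 0.0 q [-0.85  0.19  0.14  1.75 -0.03  1.2  -0.01]
```

```bash
python3 -m creep '{"jaw":[-1,-1,-1,-1,-1,-1,-1,-1],"slide":[[-0.2,-0.05,0],[-0.4,-0.1,0],[-0.6,-0.15,0],[-0.8,-0.2,0],[-0.99,-0.25,0],[-0.99,-0.25,0],[-0.99,-0.25,0],[-0.99,-0.25,0]],"yaw":[0.1,0.2,0.3,0.4,0.5,0.54,0.54,0.54]}'; python3 to.py .575 .035 .30 15.5
python3 to.py .56 -.20 .30 15.5
```

```text
time_s: 1.85
tool_pos: [0.5405, 0.1029, 0.2996]
ee_rot: [[-0.273, 0.962, -0.001], [0.962, 0.273, 0.001], [0.001, -0.001, -1.0]]
force: [0.3, 0.4, -0.1]
width: 0.0869
grip_force: 0.0
slide [-0.299   0.0587 -0.0021] yaw 0.0080 | t 1.85 pos [0.5405 0.1029 0.2996] head 15.86 F [ 0.3  0.4 -0.1] w 0.0869 grip 0.0 q [-0.57  0.2   0.36  1.75 -0.08  1.21  0.09]
slide [-1.1868 -0.2559 -0.0029] yaw 0.0080 | t 1.85 pos [0.5405 0.1029 0.2996] head 15.86 F [ 0.3  0.4 -0.1] w 0.0869 grip 0.0 q [-0.57  0.2   0.36  1.75 -0.08  1.21  0.09]
```

```bash
python3 - <<'E'
from h import *
im,P,T,K,c=cap('wrist'); np.savez('w1',im=im,P=P,T=T,K=K); cv2.imwrite('pics/w1.png',im)
E
```

```text
(no output)
```

View pics/w1.png

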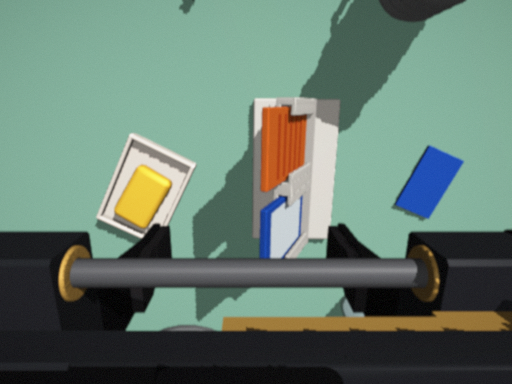

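The wrist view shows the mirror top at about (280,225), with the gripper bar hiding everything below row 260. To see the caddy slot, I'll place the TCP past it in −y.

```bash
python3 -m creep '{"jaw":[-1,-1,-1,-1,-1,-1],"slide":[[-0.2,0,0],[-0.4,0,0],[-0.6,0,0],[-0.8,0,0],[-0.98,0,0],[-0.98,0,0]],"yaw":[0,0,0,0,0,0]}' | head -2;  python3 -m creep '{"jaw":[-1,-1,-1,-1,-1,-1,-1,-1],"slide":[[-0.2,-0.05,0],[-0.4,-0.08,0],[-0.6,-0.1,0],[-0.8,-0.12,0],[-0.9,-0.15,0],[-0.9,-0.15,0],[-0.9,-0.15,0],[-0.9,-0.15,0]],"yaw":[0,0,0,0,0,0,0,0]}'|head -2; python3 - <<'E'
from h import *
im,P,T,K,c=cap('wrist'); np.savez('w2',im=im,P=P,T=T,K=K); cv2.imwrite('pics/w2.png',im)
E
```

```text
time_s: 2.5
tool_pos: [0.607, -0.1419, 0.2999]
time_s: 3.3
tool_pos: [0.6327, -0.3593, 0.2997]
```

View pics/w2.png

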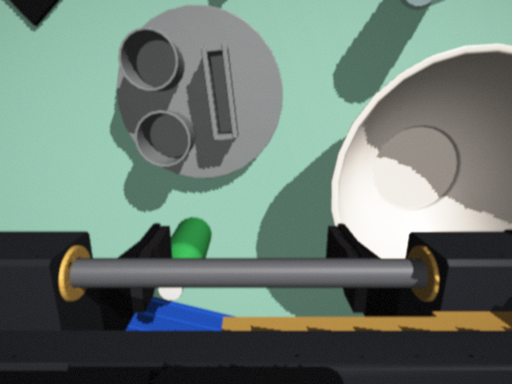

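The slot box is clearly visible, spanning roughly (202–238, 45–140). Next I'll fit its walls, and the mirror top from w1.

```bash
cat > m2.py <<'E'
from h import *
W=np.load('w2.npz');P=W['P'];m=np.zeros((384,512),bool);m[40:145,197:243]=1
disc=P[40:170,245:270].reshape(-1,3); print('disc z',np.nanmedian(disc[:,2]))
a=m&(P[...,2]>.057)&(P[...,2]<.075);p=P[a];print('walls',a.sum(),np.median(p[:,2]));r=cv2.minAreaRect((p[:,:2]*1000).astype(np.float32));print(r)
T=np.load('top.npz');Q=T['P'];b=(np.hypot(Q[...,0]-r[0][0]/1e3,Q[...,1]-r[0][1]/1e3)<.075)&(Q[...,2]>.060)&(Q[...,2]<.075)
l=np.load('scene.npz')['P']
for n,X in [('top',Q),('scene',l)]:
    d=X[...,:2]-np.array(r[0])/1e3; 
    ang=np.radians(r[2] if r[1][0]<r[1][1] else r[2]-90); e=np.array([np.cos(ang),np.sin(ang)]);f=np.array([-e[1],e[0]])
    k=(abs(d@e)<.026)&(abs(d@f)<.065)&(X[...,2]>.060)&(X[...,2]<.075); print(n,k.sum(),cv2.minAreaRect((X[k][:,:2]*1000).astype(np.float32)),np.median(X[k][:,2]))
W=np.load('w1.npz');P=W['P'];h=cv2.cvtColor(W['im'],cv2.COLOR_BGR2HSV)
m=np.zeros((384,512),bool);m[180:262,250:312]=1;m&=(P[...,2]>.10)&(h[...,0]>100)&(h[...,0]<130)
e=np.array([np.cos(np.radians(15.5)),np.sin(np.radians(15.5))]);f=np.array([-e[1],e[0]])
for n,D in [('w1',(P,m))]:
    p=P[m];print(n,m.sum(),'zmax',np.percentile(p[:,2],[50,90,98]))
    bl=m&(h[...,1]>150);p=P[bl]
    c=p.mean(0);v=np.linalg.svd(p-c)[2];print('plane',c,v[2],np.degrees(np.arctan2(v[2][1],v[2][0])))
    for z0 in np.arange(.105,.16,.005):
        q=p[abs(p[:,2]-z0)<.0025]
        if len(q): print(round(z0,3),len(q),'along n min/max',(q[:,:2]@e).min().round(4),(q[:,:2]@e).max().round(4),'lat',(q[:,:2]@f).min().round(4),(q[:,:2]@f).max().round(4))
S=np.load('scene.npz');P=S['P'];h=cv2.cvtColor(S['im'],cv2.COLOR_BGR2HSV)
m=np.zeros((384,512),bool);m[176:240,240:300]=1;m&=(P[...,2]>.05)&(h[...,0]>100)&(h[...,0]<130)&(h[...,1]>150);p=P[m]
for z0 in np.arange(.105,.16,.005):
        q=p[abs(p[:,2]-z0)<.0025]
        if len(q): print('scene',round(z0,3),len(q),'along n',np.median(q[:,:2]@e).round(4),(q[:,:2]@e).max().round(4),'lat',(q[:,:2]@f).min().round(4),(q[:,:2]@f).max().round(4))
E
python3 m2.py
```

```text
disc z 0.027367838159119806
walls 1240 0.06737945306319007
((576.0175170898438, -286.33782958984375), (30.122663497924805, 108.12995910644531), 22.135189056396484)
top 175 ((572.471923828125, -283.8366394042969), (30.402149200439453, 108.93122863769531), 22.1267147064209) 0.0662798968550593
scene 216 ((578.3950805664062, -284.8003845214844), (36.01244354248047, 110.491455078125), 19.59908676147461) 0.06479792596054135
w1 1129 zmax [0.14618744 0.38319815 0.38447683]
plane [0.57471598 0.05710858 0.14387158] [-0.85498666 -0.25245452 -0.45306127] -163.54954961535577
0.105 11 along n min/max 0.5834 0.5895 lat -0.0817 -0.0778
0.11 12 along n min/max 0.5819 0.5881 lat -0.0823 -0.0777
0.115 17 along n min/max 0.5778 0.5852 lat -0.0831 -0.0779
0.12 15 along n min/max 0.5752 0.5836 lat -0.0827 -0.0779
0.125 14 along n min/max 0.5738 0.5808 lat -0.0823 -0.0776
0.13 17 along n min/max 0.5701 0.5781 lat -0.0824 -0.0778
0.135 17 along n min/max 0.5687 0.5768 lat -0.0836 -0.0776
0.14 18 along n min/max 0.5665 0.5742 lat -0.1296 -0.0777
0.145 96 along n min/max 0.564 0.5718 lat -0.1343 -0.0775
0.15 326 along n min/max 0.5611 0.5699 lat -0.1326 -0.0777
0.155 50 along n min/max 0.5638 0.5675 lat -0.1301 -0.0801
scene 0.105 6 along n 0.5885 0.59 lat -0.1585 -0.0791
scene 0.11 13 along n 0.586 0.5898 lat -0.1607 -0.0771
scene 0.115 6 along n 0.5838 0.5859 lat -0.1596 -0.0773
scene 0.12 11 along n 0.5811 0.5852 lat -0.1604 -0.0774
scene 0.125 10 along n 0.5779 0.583 lat -0.1593 -0.0774
scene 0.13 6 along n 0.5767 0.5782 lat -0.16 -0.0774
scene 0.135 11 along n 0.5755 0.5774 lat -0.1608 -0.0778
scene 0.14 32 along n 0.5711 0.575 lat -0.1605 -0.0778
scene 0.145 81 along n 0.5696 0.5744 lat -0.1611 -0.0772
scene 0.15 77 along n 0.5667 0.5721 lat -0.159 -0.0788
scene 0.155 5 along n 0.5686 0.5696 lat -0.1482 -0.0808
```

```bash
python3 -m creep '{"jaw":[-1,-1,-1,-1,-1,-1],"slide":[[0.2,0,0],[0.4,0,0],[0.6,0,0],[0.8,0,0],[1,0,0],[1,0,0]],"yaw":[0,0,0,0,0,0]}' | head -2; python3 to.py .583 .038 .20 15.5
```

```text
time_s: 3.95
tool_pos: [0.5635, -0.1111, 0.3002]
slide [0.5472 0.2431 0.4047] yaw 0.0217 | t 3.95 pos [ 0.5635 -0.1111  0.3002] head 16.48 F [ 0.3 -0.5 -0. ] w 0.0870 grip 0.0 q [-0.27  0.26  0.49  1.7  -0.13  1.22  0.54]
```

```bash
python3 -m creep '{"jaw":[-1,-1,-1,-1,-1,-1,-1,-1],"slide":[[0.16,0.07,0.1],[0.32,0.14,0.2],[0.48,0.21,0.3],[0.547,0.243,0.4],[0.547,0.243,0.4],[0.547,0.243,0.4],[0.547,0.243,0.4],[0.547,0.243,0.4]],"yaw":[0.02,0.02,0.02,0.02,0.02,0.02,0.02,0.02]}' | head -2; python3 to.py .583 .038 .122 15.5
```

```text
time_s: 4.75
tool_pos: [0.5866, 0.0242, 0.2017]
slide [ 0.0572 -0.0008  0.3187] yaw -0.0216 | t 4.75 pos [0.5866 0.0242 0.2017] head 14.53 F [ 0.5 -0.2 -0.1] w 0.0871 grip 0.0 q [-0.44  0.36  0.42  1.8  -0.17  1.02  0.3 ]
```

```bash
python3 -m creep '{"jaw":[-1,-1,-1,-1,-1],"slide":[[0.057,0,0.0],[0.057,0,0.08],[0.057,0,0.16],[0.057,0,0.16],[0.057,0,0.16]],"yaw":[-0.02,-0.02,-0.02,-0.02,-0.02]}' | head -2; python3 to.py .583 .038 .122 15.5
```

```text
time_s: 5.25
tool_pos: [0.5822, 0.0401, 0.1605]
slide [-0.009   0.0006  0.1541] yaw 0.0021 | t 5.25 pos [0.5822 0.0401 0.1605] head 15.60 F [0.4 0.8 0.2] w 0.0866 grip 0.0 q [-0.44  0.4   0.39  1.84 -0.19  0.94  0.31]
```

```bash
python3 -m creep '{"jaw":[-1,-1,-1,-1,-1],"slide":[[-0.009,0,0.05],[-0.009,0,0.1],[-0.009,0,0.154],[-0.009,0,0.154],[-0.009,0,0.154]],"yaw":[0,0,0,0,0]}' | head -4;python3 -m creep '{"jaw":[1,1,1,1,1,1,1,1,1,1],"slide":[[0,0,0],[0,0,0],[0,0,0],[0,0,0],[0,0,0],[0,0,0],[0,0,0],[0,0,0],[0,0,0],[0,0,0]],"yaw":[0,0,0,0,0,0,0,0,0,0]}' 10; python3 to.py .583 .038 .122 15.5
```

```text
time_s: 5.75
tool_pos: [0.5825, 0.0376, 0.1209]
ee_rot: [[-0.268, 0.963, -0.001], [0.963, 0.268, -0.0], [0.0, -0.001, -1.0]]
force: [-0.3, 0.3, 1.1]
time_s: 6.75
tool_pos: [0.5833, 0.0377, 0.1218]
ee_rot: [[-0.268, 0.963, 0.001], [0.963, 0.268, 0.0], [-0.0, 0.001, -1.0]]
force: [0.4, 0.9, 2.4]
width: 0.0196
grip_force: 8.8
slide [ 0.0015 -0.0009 -0.0008] yaw 0.0016 | t 6.75 pos [0.5833 0.0377 0.1218] head 15.57 F [0.4 0.9 2.4] w 0.0196 grip 8.8 q [-0.43  0.44  0.38  1.87 -0.21  0.86  0.33]
```

```bash
python3 -m creep '{"jaw":[1,1,1,1,1,1],"slide":[[0,-0.008,-0.018],[0,-0.017,-0.036],[0,-0.025,-0.054],[0,-0.034,-0.072],[0,-0.034,-0.072],[0,-0.034,-0.072]],"yaw":[0,0,0,0,0,0]}' 12; python3 - <<'E'
from h import *
im,P,T,K,c=cap('scene'); np.savez('s2',im=im,P=P); cv2.imwrite('pics/s2.png',cv2.resize(im[100:292,180:436],(768,576)))
E
```

```text
time_s: 7.35
tool_pos: [0.5748, 0.0353, 0.1401]
ee_rot: [[-0.269, 0.963, 0.001], [0.963, 0.269, 0.0], [0.0, 0.001, -1.0]]
force: [2.4, 1.1, 1.6]
width: 0.0192
grip_force: 11.4
```

View pics/s2.png

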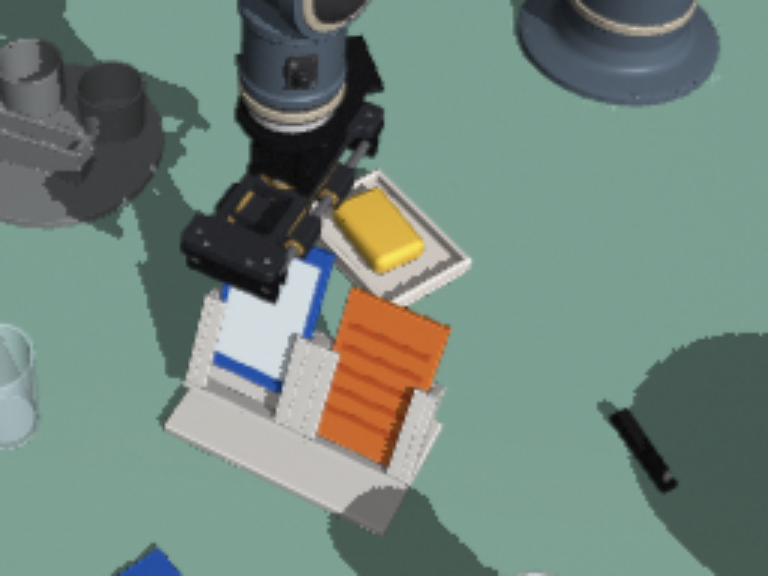

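The mirror is following the gripper: its bottom edge at (250,375) has come up out of the slot while the washboard stays put. I'll continue along the slot.

```bash
python3 -m creep '{"jaw":[1,1,1,1,1,1,1,1,1,1],"slide":[[0,-0.016,-0.034],[0,-0.032,-0.068],[0,-0.048,-0.102],[0,-0.064,-0.136],[0,-0.08,-0.17],[0,-0.096,-0.204],[0,-0.112,-0.238],[0,-0.128,-0.272],[0,-0.128,-0.272],[0,-0.128,-0.272]],"yaw":[0,0,0,0,0,0,0,0,0,0]}' 12; python3 -m creep '{"jaw":[1,1,1,1,1,1,1,1,1,1],"slide":[[0,0,-0.06],[0,0,-0.12],[0,0,-0.18],[0,0,-0.24],[0,0,-0.3],[0,0,-0.36],[0,0,-0.4],[0,0,-0.4],[0,0,-0.4],[0,0,-0.4]],"yaw":[0,0,0,0,0,0,0,0,0,0]}' 20;python3 - <<'E'
from h import *
im,P,T,K,c=cap('scene'); np.savez('s3',im=im,P=P); cv2.imwrite('pics/s3.png',cv2.resize(im[60:252,180:436],(768,576)))
E
```

```text
time_s: 8.4
tool_pos: [0.5429, 0.0265, 0.2074]
ee_rot: [[-0.268, 0.963, -0.002], [0.963, 0.268, -0.0], [0.0, -0.002, -1.0]]
force: [-0.7, -0.9, 0.0]
width: 0.001
grip_force: 0.0
time_s: 9.4
tool_pos: [0.5432, 0.0267, 0.3065]
ee_rot: [[-0.269, 0.963, -0.002], [0.963, 0.269, -0.0], [0.0, -0.002, -1.0]]
force: [0.1, -0.3, 0.0]
width: 0.0008
grip_force: 0.0
```

View pics/s3.png

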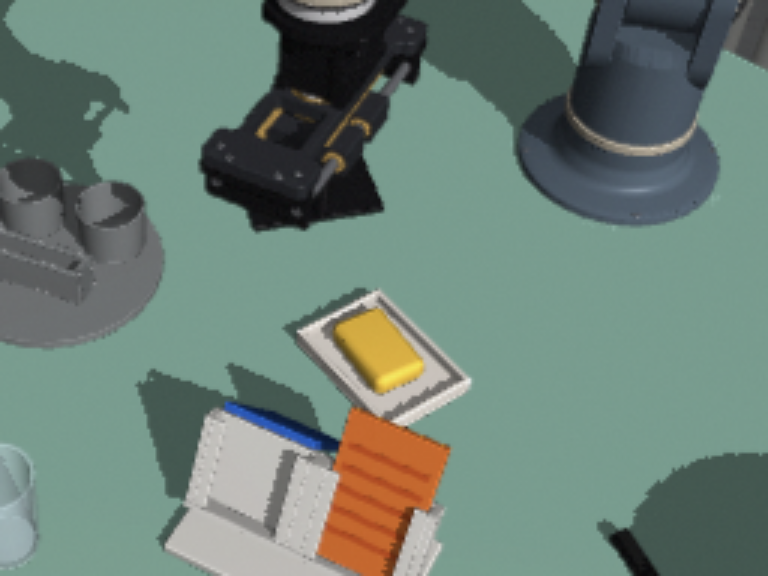

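The mirror slipped out of the grip and now shows only as a blue strip behind the rack, around (280,425). I'll look from another wrist position.

```bash
python3 -m creep '{"jaw":[-1,-1,-1,-1],"slide":[[-0.2,0,0],[-0.36,-0.1,0],[-0.36,-0.1,0],[-0.36,-0.1,0]],"yaw":[0,0,0,0]}' | head -2
python3 - <<'E'
from h import *
im,P,T,K,c=cap('wrist'); np.savez('w3',im=im,P=P,T=T,K=K)
im2,P2,T2,K2,c=cap('top'); np.savez('t3',im=im2,P=P2)
a=im[0:270,80:440]; b=cv2.resize(im2[150:280,150:300],None,fx=2.6,fy=2.6)
h=max(a.shape[0],b.shape[0]); pad=lambda q:cv2.copyMakeBorder(q,0,h-q.shape[0],0,0,cv2.BORDER_CONSTANT)
cv2.imwrite('pics/w3.png',np.hstack([pad(a),pad(b)]))
for n,im,P in [('w',im,P),('t',im2,P2),('s',np.load('s3.npz')['im'],np.load('s3.npz')['P'])]:
    hh=cv2.cvtColor(im,cv2.COLOR_BGR2HSV); m=(hh[...,0]>105)&(hh[...,0]<130)&(hh[...,1]>150)&(np.hypot(P[...,0]-.54,P[...,1]-.03)<.12)&(P[...,2]<.2); p=P[m]
    if len(p)<10: continue
    c0=p.mean(0);s,v=np.linalg.svd(p-c0)[1:]; print(n,len(p),c0.round(4),(s/len(p)**.5).round(4),v.round(3).tolist(),'zmin/max',p[:,2].min().round(3),p[:,2].max().round(3))
    for k in (p[:,0].argmin(),p[:,0].argmax(),p[:,1].argmin(),p[:,1].argmax(),p[:,2].argmax()): print(p[k].round(4))
E
```

```text
time_s: 9.85
tool_pos: [0.5433, -0.068, 0.3071]
w 5778 [0.5586 0.0335 0.0709] [0.0403 0.0234 0.0018] [[-0.595, -0.182, -0.783], [-0.272, 0.962, -0.016], [0.756, 0.203, -0.622]] zmin/max 0.0 0.117
[0.5012 0.0561 0.0098]
[0.6065 0.004  0.1139]
[ 0.526  -0.0191  0.0125]
[0.5795 0.0912 0.0377]
[0.6024 0.0041 0.1166]
t 541 [0.5555 0.0461 0.0737] [0.0385 0.0158 0.0032] [[-0.637, 0.013, -0.771], [0.148, -0.979, -0.14], [-0.756, -0.203, 0.622]] zmin/max 0.006 0.121
[0.503  0.0552 0.0161]
[0.5988 0.0203 0.1112]
[0.5982 0.0141 0.1137]
[0.5844 0.0802 0.1122]
[0.5887 0.0525 0.1205]
s 196 [0.5754 0.0413 0.0895] [0.0379 0.0253 0.0019] [[-0.613, -0.184, -0.768], [0.269, -0.963, 0.016], [0.743, 0.197, -0.64]] zmin/max 0.009 0.116
[0.5119 0.0396 0.0135]
[0.608  0.0056 0.1104]
[ 0.5235 -0.0163  0.0087]
[0.5858 0.0822 0.1123]
[0.5902 0.0563 0.1163]
```

View pics/w3.png

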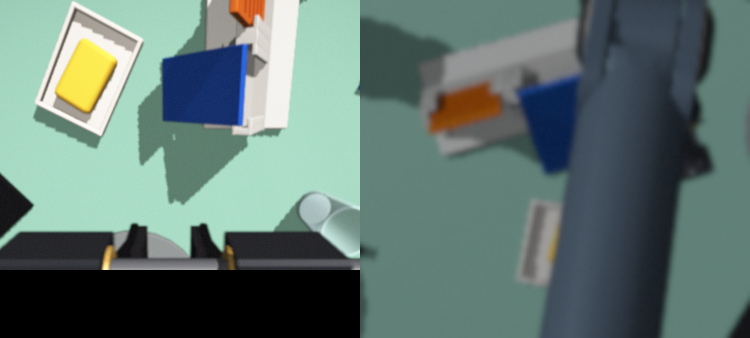

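The wrist view shows the mirror lying back-side-out against the rear of the rack. Its bottom edge is on the ledge at (165,95) and its top edge rests on the rack at (245,85); it leans about 39° and is still the right way up. Next I'll check its exact pose and the rack profile for a side-edge grip, since the jaws open to 87 mm and the mirror is 84 mm wide.

```bash
python3 - <<'E'
from h import *
a=np.radians(15.6);e=np.array([np.cos(a),np.sin(a)]);f=np.array([-e[1],e[0]])
for n,k in [('w1',1),('top',1)]:
    P=np.load(n+'.npz')['P'];E=P[...,:2]@e;F=P[...,:2]@f
    for lo,hi in [(-.06,.03),(-.172,-.163)]:
        print(n,lo,[(round(x,3),(lambda q:(round(float(np.median(q)),3),len(q)) if len(q) else 0)(P[(abs(E-x)<.0025)&(F>lo)&(F<hi)&(P[...,2]<.2)][:,2])) for x in np.arange(.535,.6,.006)])
D=np.load('w3.npz');P=D['P'];h=cv2.cvtColor(D['im'],cv2.COLOR_BGR2HSV);E=P[...,:2]@e;F=P[...,:2]@f
m=(h[...,0]>105)&(h[...,0]<130)&(h[...,1]>150)&(abs(E-.545)<.07)&(F<-.05)&(F>-.19)&(P[...,2]>.008)&(P[...,2]<.13)
for z in np.arange(.01,.12,.01):
    k=m&(abs(P[...,2]-z)<.004); print(z.round(3),k.sum(),'E',np.median(E[k]).round(4),E[k].max().round(4),'F',np.percentile(F[k],[0,1,99,100]).round(4))
E
```

```text
w1 -0.06 [(np.float64(0.535), (0.001, 251)), (np.float64(0.541), (0.001, 237)), (np.float64(0.547), (0.001, 189)), (np.float64(0.553), (0.001, 207)), (np.float64(0.559), (0.013, 329)), (np.float64(0.565), (0.151, 569)), (np.float64(0.571), (0.144, 371)), (np.float64(0.577), (0.131, 340)), (np.float64(0.583), (0.118, 302)), (np.float64(0.589), (0.107, 264)), (np.float64(0.595), (0.094, 302))]
w1 -0.172 [(np.float64(0.535), (0.001, 17)), (np.float64(0.541), (0.001, 20)), (np.float64(0.547), (0.001, 16)), (np.float64(0.553), (0.002, 15)), (np.float64(0.559), (0.013, 16)), (np.float64(0.565), (0.013, 10)), (np.float64(0.571), 0), (np.float64(0.577), 0), (np.float64(0.583), 0), (np.float64(0.589), 0), (np.float64(0.595), (0.091, 2))]
top -0.06 [(np.float64(0.535), (0.0, 46)), (np.float64(0.541), (0.002, 44)), (np.float64(0.547), (-0.0, 43)), (np.float64(0.553), (0.01, 54)), (np.float64(0.559), (0.018, 82)), (np.float64(0.565), (0.017, 84)), (np.float64(0.571), (0.016, 78)), (np.float64(0.577), (0.02, 78)), (np.float64(0.583), (0.109, 36)), (np.float64(0.589), (0.1, 32)), (np.float64(0.595
[... 354 characters left out ...]
(np.float64(0.595), (0.105, 5))]
0.01 201 E 0.5001 0.5032 F [-0.1599 -0.1586 -0.0807 -0.0794]
0.02 294 E 0.5072 0.5112 F [-0.1596 -0.1594 -0.0799 -0.0793]
0.03 306 E 0.515 0.5192 F [-0.1591 -0.1589 -0.0791 -0.0784]
0.04 319 E 0.5226 0.5827 F [-0.1599 -0.1595 -0.079  -0.068 ]
0.05 363 E 0.5303 0.5344 F [-0.1595 -0.1592 -0.0795 -0.0784]
0.06 388 E 0.5384 0.5827 F [-0.1601 -0.1589 -0.079  -0.0711]
0.07 425 E 0.546 0.5972 F [-0.1597 -0.1594 -0.0799 -0.079 ]
0.08 456 E 0.5539 0.5946 F [-0.1591 -0.1588 -0.0797 -0.0768]
0.09 487 E 0.5618 0.5929 F [-0.1594 -0.1584 -0.0798 -0.0769]
0.1 525 E 0.5697 0.5739 F [-0.1591 -0.1587 -0.0797 -0.0785]
0.11 764 E 0.5786 0.5874 F [-0.1593 -0.1582 -0.0799 -0.079 ]
```

```bash
python3 to.py .5291 .0239 .19 105.7;  python3 -m creep '{"jaw":[-1,-1,-1,-1,-1,-1],"slide":[[0,0,0],[0,0,0],[0,0,0],[0,0,0],[0,0,0],[0,0,0]],"yaw":[-0.19,-0.38,-0.57,-0.76,-0.95,-1]}' | head -2;python3 -m creep '{"jaw":[-1,-1,-1,-1,-1,-1,-1],"slide":[[0,0,0],[0,0,0],[0,0,0],[0,0,0],[0,0,0],[0,0,0],[0,0,0]],"yaw":[-0.19,-0.38,-0.57,-0.76,-0.95,-1,-1]}' | head -2;python3 to.py .5291 .0239 .19 105.7
```

```text
slide [0.3597 0.0398 0.4685] yaw -2.0008 | t 9.95 pos [ 0.5439 -0.0655  0.307 ] head 15.66 F [0.2 0.8 0. ] w 0.0328 grip 0.0 q [-0.37  0.2   0.49  1.75 -0.1   1.22  0.42]
time_s: 10.55
tool_pos: [0.5441, -0.0647, 0.3072]
time_s: 11.25
tool_pos: [0.5441, -0.065, 0.3072]
slide [-0.0389  0.3581  0.4691] yaw 0.0006 | t 11.25 pos [ 0.5441 -0.065   0.3072] head 105.73 F [ 0.2  0.5 -0.6] w 0.0870 grip 0.0 q [-0.2   0.19  0.29  1.74 -0.06  1.22  1.95]
```

```bash
python3 -m creep '{"jaw":[-1,-1,-1,-1,-1,-1,-1],"slide":[[-0.02,0.18,0.1],[-0.039,0.358,0.2],[-0.039,0.358,0.3],[-0.039,0.358,0.4],[-0.039,0.358,0.47],[-0.039,0.358,0.47],[-0.039,0.358,0.47]],"yaw":[0,0,0,0,0,0,0]}' | head -2;python3 to.py .5291 .0239 .10 105.7; python3 - <<'E'
from h import *
im,P,T,K,c=cap('wrist');cv2.imwrite('pics/w4.png',im)
a=np.radians(15.6);e=np.array([np.cos(a),np.sin(a)]);f=np.array([-e[1],e[0]])
h=cv2.cvtColor(im,cv2.COLOR_BGR2HSV);E=P[...,:2]@e;F=P[...,:2]@f
m=(h[...,0]>105)&(h[...,0]<130)&(h[...,1]>150)&(abs(E-.545)<.07)&(F<-.05)&(F>-.19)&(P[...,2]>.005)&(P[...,2]<.13)
for z in np.arange(.01,.12,.01):
    k=m&(abs(P[...,2]-z)<.004)
    if k.sum()>9: print(z.round(3),k.sum(),'E',np.median(E[k]).round(4),'F',np.percentile(F[k],[0,1,99,100]).round(4))
E
```

```text
time_s: 11.95
tool_pos: [0.5295, 0.0229, 0.1903]
slide [0.0004 0.0044 0.3611] yaw -0.0020 | t 11.95 pos [0.5295 0.0229 0.1903] head 105.61 F [-0.2 -0.5 -0.1] w 0.0870 grip 0.0 q [-0.31  0.27  0.22  1.92 -0.07  0.96  1.79]
0.01 486 E 0.4998 F [-0.1607 -0.1598 -0.0799 -0.0788]
0.02 553 E 0.5073 F [-0.161  -0.16   -0.0798 -0.0789]
0.03 599 E 0.5154 F [-0.1606 -0.16   -0.0794 -0.0786]
0.04 642 E 0.523 F [-0.1606 -0.16   -0.0795 -0.0784]
0.05 677 E 0.5309 F [-0.1605 -0.1597 -0.0794 -0.0786]
0.06 742 E 0.5388 F [-0.1607 -0.1601 -0.0798 -0.0791]
0.07 778 E 0.5466 F [-0.1606 -0.1597 -0.0797 -0.0791]
0.08 839 E 0.5545 F [-0.1611 -0.1602 -0.08   -0.0791]
0.09 925 E 0.5623 F [-0.1611 -0.1603 -0.0795 -0.0786]
0.1 868 E 0.5698 F [-0.1611 -0.1601 -0.0798 -0.0784]
```

```bash
python3 -m creep '{"jaw":[-1,-1,-1,-1,-1,-1],"slide":[[0,0.002,0.15],[0,0.002,0.3],[0,0.002,0.45],[0,0.002,0.55],[0,0.002,0.55],[0,0.002,0.55]],"yaw":[0,0,0,0,0,0]}' | head -2;python3 to.py .5292 .0234 .045 105.6
```

```text
time_s: 12.6
tool_pos: [0.5303, 0.0228, 0.0537]
slide [0.0037 0.0037 0.0349] yaw -0.0008 | t 12.60 pos [0.5303 0.0228 0.0537] head 105.57 F [-0.1 -0.4 -0.2] w 0.0871 grip 0.0 q [-0.27  0.45  0.19  2.04 -0.13  0.66  1.85]
```

```bash
python3 -m creep '{"jaw":[-1,-1,-1,-1,-1],"slide":[[0.004,0.003,0.03],[0.004,0.003,0.06],[0.004,0.003,0.09],[0.004,0.003,0.12],[0.004,0.003,0.12]],"yaw":[0,0,0,0,0]}' | head -4;python3 to.py .5292 .0234 .015 105.6
```

```text
time_s: 13.1
tool_pos: [0.5271, 0.0231, 0.0215]
ee_rot: [[-0.963, -0.269, -0.002], [-0.269, 0.963, -0.0], [0.002, 0.0, -1.0]]
force: [-0.7, 0.5, -0.5]
slide [-0.0085 -0.001   0.0258] yaw -0.0005 | t 13.10 pos [0.5271 0.0231 0.0215] head 105.58 F [-0.7  0.5 -0.5] w 0.0872 grip 0.0 q [-0.26  0.51  0.17  2.06 -0.15  0.59  1.86]
```

```bash
python3 -m creep '{"jaw":[-1,-1,1,1,1,1,1],"slide":[[0,0,0.015],[0,0,0.026],[0,0,0.026],[0,0,0.026],[0,0,0.026],[0,0,0.026],[0,0,0.026]],"yaw":[0,0,0,0,0,0,0]}' 20;python3 to.py .5292 .0234 .015 105.6
```

```text
time_s: 13.8
tool_pos: [0.5278, 0.0232, 0.016]
ee_rot: [[-0.963, -0.269, -0.0], [-0.269, 0.963, 0.0], [0.0, 0.0, -1.0]]
force: [-0.6, -0.2, -1.7]
width: 0.0837
grip_force: 20.0
slide [-0.0055 -0.0005  0.0042] yaw -0.0003 | t 13.80 pos [0.5278 0.0232 0.016 ] head 105.59 F [-0.6 -0.2 -1.7] w 0.0837 grip 20.0 q [-0.26  0.51  0.17  2.06 -0.15  0.58  1.86]
```

```bash
python3 -m creep '{"jaw":[1,1,1,1,1,1,1,1,1],"slide":[[0,-0.025,0],[0,-0.05,0],[0,-0.075,0],[0,-0.1,0],[0,-0.125,0],[0,-0.15,0],[0,-0.162,0],[0,-0.162,0],[0,-0.162,0]],"yaw":[0,0,0,0,0,0,0,0,0]}' 20; python3 -m creep '{"jaw":[-1,-1,-1,-1,-1,-1,-1,-1,-1,-1],"slide":[[0,0,0],[0,0,0],[0,0,0],[0,0,-0.05],[0,0,-0.15],[0,0,-0.3],[0,0,-0.45],[0,0,-0.6],[0,0,-0.6],[0,0,-0.6]],"yaw":[0,0,0,0,0,0,0,0,0,0]}'; python3 - <<'E'
from h import *
im,P,T,K,c=cap('wrist');cv2.imwrite('pics/w5.png',im)
a=np.radians(15.6);e=np.array([np.cos(a),np.sin(a)]);f=np.array([-e[1],e[0]])
h=cv2.cvtColor(im,cv2.COLOR_BGR2HSV);E=P[...,:2]@e;F=P[...,:2]@f
m=(h[...,0]>105)&(h[...,0]<130)&(h[...,1]>150)&(abs(E-.545)<.07)&(F<-.05)&(F>-.23)&(P[...,2]>.005)&(P[...,2]<.13)
for z in np.arange(.01,.12,.01):
    k=m&(abs(P[...,2]-z)<.004)
    if k.sum()>9: print(z.round(3),k.sum(),'E',np.median(E[k]).round(4),'F',np.percentile(F[k],[0,1,99,100]).round(4))
E
```

```text
time_s: 14.7
tool_pos: [0.5388, -0.0158, 0.016]
ee_rot: [[-0.963, -0.269, -0.0], [-0.269, 0.963, 0.0], [0.0, 0.0, -1.0]]
force: [-0.6, 0.7, -1.1]
width: 0.0836
grip_force: 20.0
time_s: 15.7
tool_pos: [0.5393, -0.0158, 0.1676]
ee_rot: [[-0.963, -0.269, 0.003], [-0.269, 0.963, 0.001], [-0.003, -0.0, -1.0]]
force: [0.1, -0.0, -0.5]
width: 0.087
grip_force: 0.0
0.01 560 E 0.4998 F [-0.2006 -0.1996 -0.1194 -0.1183]
0.02 642 E 0.5077 F [-0.2004 -0.1995 -0.1192 -0.1182]
0.03 693 E 0.5155 F [-0.2007 -0.1998 -0.1192 -0.1183]
0.04 750 E 0.5232 F [-0.2007 -0.1997 -0.1193 -0.1183]
0.05 793 E 0.531 F [-0.2007 -0.2001 -0.1191 -0.1183]
0.06 859 E 0.539 F [-0.2007 -0.1999 -0.1195 -0.1184]
0.07 931 E 0.5466 F [-0.2007 -0.1999 -0.1192 -0.1184]
0.08 988 E 0.5544 F [-0.2007 -0.1998 -0.1194 -0.1184]
0.09 997 E 0.5621 F [-0.2005 -0.1994 -0.1194 -0.1184]
0.11 217 E 0.581 F [-0.2    -0.1993 -0.1197 -0.1187]
```

View pics/w5.png

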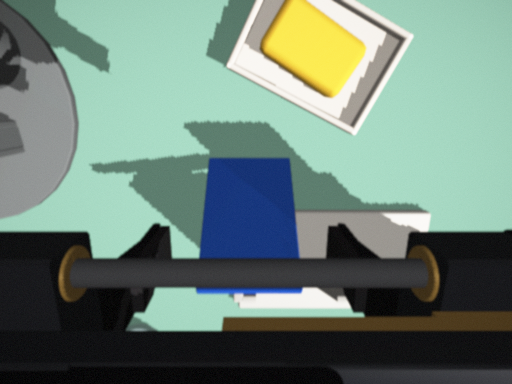

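The mirror moved cleanly 40 mm along the rack: blue back at (250,220), still square and still leaning at 38°. The gripper body now clears the washboard, so I'll regrip the side edges higher up.

```bash
python3 to.py .5784 -.0041 .09 105.6
```

```text
slide [-0.1667  0.002   0.305 ] yaw -0.0004 | t 15.75 pos [ 0.5384 -0.0158  0.1662] head 105.58 F [-0.7  0.5 -0.6] w 0.0872 grip 0.0 q [-0.23  0.31  0.22  1.93 -0.08  0.91  1.88]
```

```bash
python3 -m creep '{"jaw":[-1,-1,-1,-1,-1,-1,-1,-1],"slide":[[-0.09,0.002,0],[-0.167,0.002,0],[-0.167,0.002,0],[-0.167,0.002,0.12],[-0.167,0.002,0.24],[-0.167,0.002,0.27],[-0.167,0.002,0.27],[-0.167,0.002,0.27]],"yaw":[0,0,0,0,0,0,0,0]}' | head -4;python3 to.py .5784 -.0041 .060 105.6
```

```text
time_s: 16.55
tool_pos: [0.5792, -0.0044, 0.0992]
ee_rot: [[-0.963, -0.268, 0.001], [-0.268, 0.963, -0.0], [-0.001, -0.0, -1.0]]
force: [0.6, -0.8, -0.1]
slide [0.0028 0.0022 0.1569] yaw -0.0008 | t 16.55 pos [ 0.5792 -0.0044  0.0992] head 105.56 F [ 0.6 -0.8 -0.1] w 0.0868 grip 0.0 q [-0.22  0.45  0.2   1.9  -0.12  0.8   1.89]
```

```bash
python3 -m creep '{"jaw":[-1,-1,-1,-1,-1],"slide":[[0.003,0.001,0.04],[0.003,0.001,0.08],[0.003,0.001,0.12],[0.003,0.001,0.157],[0.003,0.001,0.157]],"yaw":[0,0,0,0,0]}' | head -4; python3 -m creep '{"jaw":[1,1,1,1,1,1],"slide":[[0,0,0],[0,0,0],[0,0,0],[0,0,0],[0,0,0],[0,0,0]],"yaw":[0,0,0,0,0,0]}' 40;python3 to.py .5784 -.0041 .060 105.6
```

```text
time_s: 17.05
tool_pos: [0.5769, -0.0042, 0.0575]
ee_rot: [[-0.963, -0.269, -0.003], [-0.269, 0.963, -0.0], [0.003, 0.001, -1.0]]
force: [0.6, -0.0, -0.6]
time_s: 17.65
tool_pos: [0.5781, -0.0041, 0.0594]
ee_rot: [[-0.963, -0.269, 0.0], [-0.269, 0.963, 0.0], [-0.0, 0.0, -1.0]]
force: [-0.1, 1.1, -1.1]
width: 0.0832
grip_force: 40.0
slide [-0.0011 -0.0001 -0.0026] yaw -0.0004 | t 17.65 pos [ 0.5781 -0.0041  0.0594] head 105.58 F [-0.1  1.1 -1.1] w 0.0832 grip 40.0 q [-0.21  0.51  0.19  1.92 -0.14  0.72  1.9 ]
```

```bash
python3 -m creep '{"jaw":[1,1,1,1,1,1,1,1],"slide":[[0.02,0,-0.06],[0.04,0,-0.12],[0.06,0,-0.2],[0.08,0,-0.3],[0.08,0,-0.45],[0.08,0,-0.6],[0.08,0,-0.6],[0.08,0,-0.6]],"yaw":[0,0,0,0,0,0,0,0]}' 40; python3 - <<'E'
from h import *
im,P,T,K,c=cap('scene');im2,P2,_,_,_=cap('wrist');im3,P3,_,_,_=cap('top')
cv2.imwrite('pics/s6.png',np.vstack([np.hstack([im[0:260,150:450],cv2.resize(im2,None,fx=.8,fy=.8)[:260]])]))
a=np.radians(15.6);e=np.array([np.cos(a),np.sin(a)]);f=np.array([-e[1],e[0]])
o=ctrl.get_obs();t=np.array(o['tool_pos'])
for n,im,P in [('s',im,P),('w',im2,P2),('t',im3,P3)]:
    h=cv2.cvtColor(im,cv2.COLOR_BGR2HSV)
    m=(h[...,0]>105)&(h[...,0]<130)&(h[...,1]>150)&(np.hypot(P[...,0]-t[0],P[...,1]-t[1])<.13)&(P[...,2]>.1)&(P[...,2]<.35);p=P[m]
    if len(p)<10: continue
    c=p.mean(0);s,v=np.linalg.svd(p-c)[1:];print(n,len(p),c.round(3),(s/len(p)**.5).round(4),v.round(3).tolist(),p[:,2].min(),p[:,2].max(),'E',np.percentile(p[:,:2]@e,[1,99]),'F',np.percentile(p[:,:2]@f,[1,99]))
E
```

```text
time_s: 18.45
tool_pos: [0.5589, -0.0098, 0.2112]
ee_rot: [[-0.963, -0.268, 0.003], [-0.268, 0.963, 0.001], [-0.003, -0.0, -1.0]]
force: [-1.6, 0.1, -2.7]
width: 0.0836
grip_force: 40.0bash:  1243 Killed                     python3 - <<'E'
from h import *
im,P,T,K,c=cap('scene');im2,P2,_,_,_=cap('wrist');im3,P3,_,_,_=cap('top')
cv2.imwrite('pics/s6.png',np.vstack([np.hstack([im[0:260,150:450],cv2.resize(im2,None,fx=.8,fy=.8)[:260]])]))
a=np.radians(15.6);e=np.array([np.cos(a),np.sin(a)]);f=np.array([-e[1],e[0]])
o=ctrl.get_obs();t=np.array(o['tool_pos'])
for n,im,P in [('s',im,P),('w',im2,P2),('t',im3,P3)]:
    h=cv2.cvtColor(im,cv2.COLOR_BGR2HSV)
    m=(h[...,0]>105)&(h[...,0]<130)&(h[...,1]>150)&(np.hypot(P[...,0]-t[0],P[...,1]-t[1])<.13)&(P[...,2]>.1)&(P[...,2]<.35);p=P[m]
    if len(p)<10: continue
    c=p.mean(0);s,v=np.linalg.svd(p-c)[1:];print(n,len(p),c.round(3),(s/len(p)**.5).round(4),v.round(3).tolist(),p[:,2].min(),p[:,2].max(),'E',np.percentile(p[:,:2]@e,[1,99]),'F',np.percentile(p[:,:2]@f,[1,99]))
E
```

View pics/s6.png

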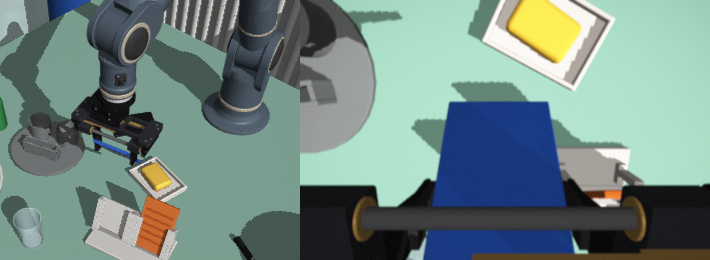

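The mirror is held in the air by its side edges, with blue back at (500,180) in the wrist half, and the washboard is still in the rack. Now to measure the in-hand tilt without the full SVD, which ran out of memory.

```bash
cat > tilt.py <<'E'
from h import *
o=ctrl.get_obs();t=np.array(o['tool_pos']);R=np.array(o['ee_rot']);e=-R[:2,0]/np.hypot(*R[:2,0]);f=R[:2,1]
im,P,T,K,c=cap('wrist');h=cv2.cvtColor(im,cv2.COLOR_BGR2HSV)
E=(P[...,:2]-t[:2])@e;F=(P[...,:2]-t[:2])@f;Z=P[...,2]-t[2]
m=(h[...,0]>105)&(h[...,0]<130)&(h[...,1]>150)&(abs(F)<.06)&(abs(E)<.12)&(abs(Z)<.12)
e,f,z=E[m],F[m],Z[m]
k=abs(f)<.03; a,b=np.polyfit(z[k],e[k],1)
i=z<z.min()+.004
print('n',m.sum(),'lean deg',np.degrees(np.arctan(a)),'E at z=0 rel TCP',b,'zmin',z.min(),'E bottom(back edge)',np.median(e[i]),'F',np.percentile(f[k|~k],[1,99]),'TCP',t.round(4),'t',o['time_s'],o['width'],np.array(o['force']).round(1))
E
python3 tilt.py; python3 to.py .576 -.2863 .21 112.1
```

```text
n 25123 lean deg 35.818669819057796 E at z=0 rel TCP -0.017963851892692992 zmin -0.05450930575975274 E bottom(back edge) -0.05807192675730605 F [-0.04002414  0.04102235] TCP [ 0.5576 -0.0096  0.2081] t 18.6 0.08363510162620953 [ 0.2  0.1 -2.4]
slide [ 0.2268 -1.0859 -0.0082] yaw -0.1449 | t 18.65 pos [ 0.5577 -0.0096  0.208 ] head 105.58 F [ 0.   0.2 -1.3] w 0.0837 grip 40.0 q [-0.24  0.29  0.23  1.84 -0.08  1.02  1.86]
```

```bash
python3 to.py .6209 -.2676 .17 112.1; python3 -m creep '{"jaw":[1,1,1,1,1,1,1],"slide":[[0,-0.13,0],[0,-0.26,0],[0,-0.4,0],[0,-0.55,0],[0,-0.7,0],[0,-0.7,0],[0,-0.7,0]],"yaw":[-0.05,-0.1,-0.145,-0.145,-0.145,-0.145,-0.145]}' 40|head -2;  python3 to.py .6209 -.2676 .17 112.1
```

```text
slide [ 0.0333 -1.0622  0.1513] yaw -0.1449 | t 18.65 pos [ 0.5577 -0.0096  0.208 ] head 105.58 F [ 0.   0.2 -1.3] w 0.0837 grip 40.0 q [-0.24  0.29  0.23  1.84 -0.08  1.02  1.86]
time_s: 19.35
tool_pos: [0.605, -0.1791, 0.2076]
slide [ 0.0731 -0.3525  0.1502] yaw -0.0030 | t 19.35 pos [ 0.605  -0.1791  0.2076] head 111.96 F [ 0.7  0.5 -1.7] w 0.0836 grip 40.0 q [ 0.02  0.41  0.27  1.67 -0.12  1.07  2.28]
```

```bash
python3 -m creep '{"jaw":[1,1,1,1,1,1,1],"slide":[[0.03,-0.12,0],[0.06,-0.24,0],[0.073,-0.352,0],[0.073,-0.352,0.08],[0.073,-0.352,0.15],[0.073,-0.352,0.15],[0.073,-0.352,0.15]],"yaw":[0,0,0,0,0,0,0]}' 40|head -2;  python3 to.py .6209 -.2676 .116 112.1; python3 tilt.py; python3 - <<'E'
from h import *
im,P,T,K,c=cap('wrist');im2,P2,T,K,c=cap('scene')
cv2.imwrite('pics/w7.png',np.hstack([im[:300,100:400],cv2.resize(im2[60:210,110:300],None,fx=2,fy=2)]))
for n,I,P in [('w',im,P),('s',im2,P2)]:
    d=P[...,:2]-np.array([.5755,-.286]);a=np.radians(22.1);x=d@[np.cos(a),np.sin(a)];y=d@[-np.sin(a),np.cos(a)]
    k=(abs(x)<.022)&(abs(y)<.062)&(P[...,2]>.061)&(P[...,2]<.073);print(n,k.sum(),np.percentile(x[k],[1,50,99]).round(4) if k.sum() else '',np.percentile(y[k],[1,99]).round(4) if k.sum() else '')
E
```

```text
time_s: 20.05
tool_pos: [0.6221, -0.2648, 0.1713]
slide [ 0.0086 -0.0087  0.2211] yaw 0.0026 | t 20.05 pos [ 0.6221 -0.2648  0.1713] head 112.22 F [ 1.3  0.5 -1.8] w 0.0839 grip 40.0 q [ 0.15  0.52  0.27  1.6  -0.16  1.05  2.43]
n 24924 lean deg 36.90317908188188 E at z=0 rel TCP -0.017660469450022864 zmin -0.054438130517721894 E bottom(back edge) -0.05790187029385137 F [-0.03992047  0.04084411] TCP [ 0.6221 -0.2648  0.1713] t 20.05 0.08385843634543744 [ 1.3  0.5 -1.8]
w 1154 [-0.014  -0.0107  0.0034] [-0.0535  0.0533]
s 191 [-0.0151  0.0046  0.0182] [-0.0531  0.0561]
```

View pics/w7.png

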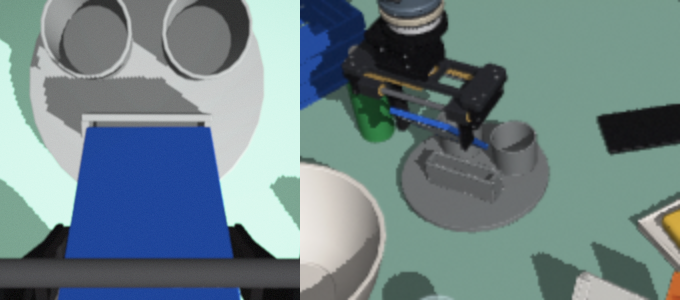

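The wrist half shows the mirror's bottom edge right over the slot mouth at (95–210,125), laterally centred; the scene half confirms this. I'll dip 12 mm into the slot, then swing it upright.

```bash
python3 -m creep '{"jaw":[1,1,1,1,1,1,1],"slide":[[0.006,-0.009,0.05],[0.006,-0.009,0.1],[0.006,-0.009,0.15],[0.006,-0.009,0.19],[0.006,-0.009,0.21],[0.006,-0.009,0.23],[0.006,-0.009,0.23]],"yaw":[0,0,0,0,0,0,0]}' 40; python3 to.py .6216 -.2674 .114 112.1; python3 tilt.py
```

```text
time_s: 20.9
tool_pos: [0.6266, -0.2669, 0.1168]
ee_rot: [[-0.926, -0.379, 0.009], [-0.379, 0.926, 0.001], [-0.009, -0.002, -1.0]]
force: [3.6, 3.1, 8.0]
width: 0.0837
grip_force: 40.0
slide [0.0195 0.0056 0.0109] yaw 0.0033 | t 20.90 pos [ 0.6266 -0.2669  0.1168] head 112.25 F [3.6 3.1 8. ] w 0.0837 grip 40.0 q [ 0.17  0.58  0.26  1.64 -0.18  0.94  2.45]
n 26737 lean deg 42.150313371111494 E at z=0 rel TCP -0.02091598116095076 zmin -0.07758290598613399 E bottom(back edge) -0.05835001305280033 F [-0.03989005  0.04117911] TCP [ 0.6266 -0.2669  0.1168] t 20.9 0.08365360986045199 [3.6 3.1 8. ]
```

```bash
python3 -m creep '{"jaw":[1,1,1,1,1],"slide":[[0,0,-0.05],[0,0,-0.1],[-0.01,0,-0.1],[-0.01,0,-0.1],[-0.01,0,-0.1]],"yaw":[0,0,0,0,0]}' 40|head -4; sed -i 's/^m=.*/&\&(np.abs(E-.72*Z+.018)<.02)/' tilt.py; python3 tilt.py; python3 - <<'E'
from h import *
im,P,T,K,c=cap('wrist')
d=P[...,:2]-np.array([.5762,-.2858]);a=np.radians(22.1);x=d@[np.cos(a),np.sin(a)];y=d@[-np.sin(a),np.cos(a)]
h=cv2.cvtColor(im,cv2.COLOR_BGR2HSV)
k=(abs(x)<.022)&(abs(y)<.062)&(P[...,2]>.063)&(P[...,2]<.073)&(h[...,1]<60);print(k.sum(),np.percentile(x[k],[1,50,99]).round(4),np.percentile(y[k],[1,99]).round(4))
w=k&(x<-.006)
print('wall heading',np.degrees(np.arctan(np.polyfit(y[w],x[w],1)[0])))
E
python3 to.py .6242 -.2663 .118 112.1
```

```text
time_s: 21.45
tool_pos: [0.6232, -0.2681, 0.1385]
ee_rot: [[-0.927, -0.376, -0.002], [-0.376, 0.927, 0.001], [0.001, 0.001, -1.0]]
force: [-0.4, 0.9, -2.4]
n 26324 lean deg 43.3186701570057 E at z=0 rel TCP -0.02038064629851084 zmin -0.04821511503964124 E bottom(back edge) -0.0629334046341086 F [-0.03987746  0.04102652] TCP [ 0.6232 -0.2681  0.1385] t 21.45 0.08374766866497309 [-0.4  0.9 -2.4]
811 [-0.0149 -0.0108  0.0132] [-0.0537  0.0539]
wall heading -0.025199213706686426
slide [-0.0063  0.0051  0.0817] yaw -0.0001 | t 21.55 pos [ 0.6233 -0.2681  0.1384] head 112.10 F [-0.1  1.  -2.1] w 0.0835 grip 40.0 q [ 0.16  0.56  0.27  1.62 -0.17  0.99  2.44]
```

```bash
python3 -m creep '{"jaw":[1,1,1,1,1,1,1,1],"slide":[[-0.07,0.01,-0.04],[-0.14,0.01,-0.04],[-0.15,0.01,-0.04],[-0.15,0.01,0.0],[-0.15,0.01,0.06],[-0.15,0.01,0.12],[-0.15,0.01,0.12],[-0.15,0.01,0.12]],"yaw":[0,0,0,0,0,0,0,0]}' 25; python3 to.py .5936 -.2787 .108 112.1
```

```text
time_s: 22.35
tool_pos: [0.6567, -0.252, 0.1081]
ee_rot: [[-0.927, -0.376, -0.002], [-0.376, 0.927, 0.001], [0.002, 0.001, -1.0]]
force: [-0.2, 0.8, -0.8]
width: 0.0835
grip_force: 25.0
slide [ 0.2742 -0.0041  0.0009] yaw -0.0007 | t 22.35 pos [ 0.6567 -0.252   0.1081] head 112.07 F [-0.2  0.8 -0.8] w 0.0835 grip 25.0 q [ 0.14  0.63  0.26  1.58 -0.18  0.97  2.41]
```

```bash
sed -i 's/&(np.abs(E-.72\*Z+.018)<.02)/\&(np.abs(F)<.05)/' tilt.py; python3 -m creep '{"jaw":[1,1,1,1,1,1,1,1,1],"slide":[[0.03,0,0],[0.06,0,0],[0.09,0,0],[0.12,0,0],[0.15,0,0],[0.18,0,0],[0.2,0,0],[0.2,0,0],[0.2,0,0]],"yaw":[0,0,0,0,0,0,0,0,0]}' 25; python3 tilt.py
```

```text
time_s: 23.25
tool_pos: [0.612, -0.2708, 0.11]
ee_rot: [[-0.926, -0.376, 0.002], [-0.376, 0.926, -0.001], [-0.002, -0.001, -1.0]]
force: [4.0, 1.1, 0.6]
width: 0.0837
grip_force: 25.0
n 17114 lean deg 14.985336202060699 E at z=0 rel TCP -0.004931167222369074 zmin -0.0581436253519836 E bottom(back edge) -0.01982923417182154 F [-0.03998462  0.04104904] TCP [ 0.612  -0.2708  0.11  ] t 23.25 0.08371066733748474 [4.  1.1 0.6]
```

```bash
python3 -m creep '{"jaw":[1,1,1,1,1,1],"slide":[[0.02,0,0],[0.04,0,0],[0.06,0,0],[0.082,0,0],[0.082,0,0],[0.082,0,0]],"yaw":[0,0,0,0,0,0]}' 25; python3 tilt.py
```

```text
time_s: 23.9
tool_pos: [0.5923, -0.2783, 0.1092]
ee_rot: [[-0.926, -0.377, -0.0], [-0.377, 0.926, -0.0], [0.0, 0.0, -1.0]]
force: [3.7, 0.2, -0.6]
width: 0.0838
grip_force: 25.0
n 12981 lean deg 3.7222654966717315 E at z=0 rel TCP 0.0021923201483351053 zmin -0.0475407109391805 E bottom(back edge) -0.000673422933680739 F [-0.03990591  0.04094146] TCP [ 0.5923 -0.2783  0.1092] t 23.9 0.08381321373332527 [ 3.7  0.2 -0.6]
```

```bash
python3 -m creep '{"jaw":[1,1,1,1],"slide":[[0.012,0,0],[0.018,0,0],[0.018,0,0],[0.018,0,0]],"yaw":[0,0,0,0]}' 25|head -4; python3 tilt.py; python3 -m creep '{"jaw":[1,1,1,1,1,1],"slide":[[-0.05,0,0],[-0.05,0,-0.1],[-0.05,0,-0.2],[-0.05,0,-0.24],[-0.05,0,-0.24],[-0.05,0,-0.24]],"yaw":[0,0,0,0,0,0]}' 40|head -4; python3 tilt.py
```

```text
time_s: 24.35
tool_pos: [0.5885, -0.2798, 0.1093]
ee_rot: [[-0.926, -0.376, 0.0], [-0.376, 0.926, 0.0], [-0.0, -0.0, -1.0]]
force: [4.2, 1.9, 1.3]
n 12251 lean deg 0.8624478124515007 E at z=0 rel TCP 0.003649176099351574 zmin -0.04495627859451368 E bottom(back edge) 0.002362361894503653 F [-0.03988671  0.04086443] TCP [ 0.5885 -0.2798  0.1093] t 24.35 0.08383677011604963 [4.2 1.9 1.3]
time_s: 25.0
tool_pos: [0.5984, -0.2751, 0.1678]
ee_rot: [[-0.927, -0.376, -0.003], [-0.376, 0.927, 0.001], [0.003, 0.002, -1.0]]
force: [0.3, 1.2, -2.4]
n 13687 lean deg 1.7352540540346415 E at z=0 rel TCP 0.0033523649995255544 zmin -0.06878863543441913 E bottom(back edge) 0.0009939296195643039 F [-0.03990376  0.04080265] TCP [ 0.5984 -0.2751  0.1678] t 25.0 0.08376546916035173 [ 0.3  1.2 -2.4]
```

```bash
python3 to.py .5710 -.2879 .16 112.1;python3 to.py .5710 -.2879 .1017 112.1
```

```text
slide [ 0.1207 -0.0069  0.0301] yaw -0.0001 | t 25.05 pos [ 0.5983 -0.275   0.1674] head 112.10 F [-0.3  0.1 -3.1] w 0.0837 grip 40.0 q [ 0.17  0.5   0.28  1.65 -0.15  1.02  2.45]
slide [ 0.12   -0.0075  0.2633] yaw -0.0001 | t 25.05 pos [ 0.5983 -0.275   0.1674] head 112.10 F [-0.3  0.1 -3.1] w 0.0837 grip 40.0 q [ 0.17  0.5   0.28  1.65 -0.15  1.02  2.45]
```

```bash
python3 -m creep '{"jaw":[1,1,1,1,1,1,1,1,1,1],"slide":[[0.06,-0.007,0],[0.12,-0.007,0],[0.12,-0.007,0],[0.12,-0.007,0],[0.12,-0.007,0.03],[0.12,-0.007,0.06],[0.12,-0.007,0.09],[0.12,-0.007,0.12],[0.12,-0.007,0.15],[0.12,-0.007,0.15]],"yaw":[0,0,0,0,0,0,0,0,0,0]}' 40; python3 to.py .5710 -.2879 .1017 112.1; python3 tilt.py
```

```text
time_s: 26.05
tool_pos: [0.5718, -0.2877, 0.1301]
ee_rot: [[-0.926, -0.376, -0.003], [-0.376, 0.926, 0.001], [0.002, 0.002, -1.0]]
force: [-0.1, -0.0, -1.6]
width: 0.0837
grip_force: 40.0
slide [0.0031 0.0002 0.1135] yaw 0.0003 | t 26.05 pos [ 0.5718 -0.2877  0.1301] head 112.11 F [-0.1 -0.  -1.6] w 0.0837 grip 40.0 q [ 0.21  0.51  0.27  1.72 -0.16  0.93  2.5 ]
n 13817 lean deg 1.7628581800696366 E at z=0 rel TCP 0.0033436435928869213 zmin -0.07995176710533528 E bottom(back edge) 0.012708912560183253 F [-0.04004376  0.04092579] TCP [ 0.5718 -0.2877  0.1301] t 26.05 0.08373330265244797 [-0.1 -0.  -1.6]
```

Free entry, about 12 mm deep with no contact force. I'll lower it until it touches the floor.

```bash
python3 -m creep '{"jaw":[1,1,1,1,1,1],"slide":[[0.003,0,0.03],[0.003,0,0.06],[0.003,0,0.08],[0.003,0,0.1],[0.003,0,0.11],[0.003,0,0.11]],"yaw":[0,0,0,0,0,0]}' 40; python3 tilt.py
```

```text
time_s: 26.7
tool_pos: [0.5717, -0.2884, 0.1037]
ee_rot: [[-0.926, -0.376, -0.001], [-0.376, 0.926, 0.0], [0.001, 0.001, -1.0]]
force: [-0.3, 0.5, -1.7]
width: 0.0836
grip_force: 40.0
n 12860 lean deg 1.4888942693700427 E at z=0 rel TCP 0.00340132548743374 zmin -0.05225887281072211 E bottom(back edge) 0.0016813206593675615 F [-0.04011321  0.04099447] TCP [ 0.5717 -0.2884  0.1037] t 26.7 0.08355830412343193 [-0.3  0.5 -1.7]
```

```bash
python3 -m creep '{"jaw":[1,1,1,1,1,1],"slide":[[0,0,0.006],[0,0,0.012],[0,0,0.016],[0,0,0.02],[0,0,0.02],[0,0,0.02]],"yaw":[0,0,0,0,0,0]}' 40
```

```text
time_s: 27.35
tool_pos: [0.5722, -0.2886, 0.1009]
ee_rot: [[-0.926, -0.376, 0.001], [-0.376, 0.926, 0.0], [-0.001, -0.0, -1.0]]
force: [-2.8, 1.5, 7.2]
width: 0.0837
grip_force: 40.0
```

It's on the floor: the force went from −1.7 to +7 N at the expected height. Now release and withdraw straight up.

```bash
python3 -m creep '{"jaw":[1,1,-1,-1,-1,-1,-1,-1],"slide":[[0,0,-0.006],[0,0,-0.006],[0,0,-0.006],[0,0,-0.006],[0,0,-0.006],[0,0,-0.006],[0,0,-0.006],[0,0,-0.006]],"yaw":[0,0,0,0,0,0,0,0]}' 10; python3 tilt.py
```

```text
time_s: 28.15
tool_pos: [0.5719, -0.2885, 0.1007]
ee_rot: [[-0.926, -0.376, -0.0], [-0.376, 0.926, 0.0], [-0.0, 0.0, -1.0]]
force: [0.3, -0.7, 0.7]
width: 0.0871
grip_force: 0.0
n 12957 lean deg 0.36789229039480464 E at z=0 rel TCP 0.0029230522425551116 zmin -0.049141570047385064 E bottom(back edge) 0.0016637704447937055 F [-0.04023659  0.04092804] TCP [ 0.5719 -0.2885  0.1007] t 28.15 0.08705017393781854 [ 0.3 -0.7  0.7]
```

```bash
python3 -m creep '{"jaw":[-1,-1,-1,-1,-1,-1,-1,-1,-1,-1],"slide":[[0,0.001,-0.03],[0,0.001,-0.06],[0,0.001,-0.1],[0,0.001,-0.15],[0,0.001,-0.22],[0,0.001,-0.3],[0,0.001,-0.4],[0,0.001,-0.55],[0,0.001,-0.7],[0,0.001,-0.8]],"yaw":[0,0,0,0,0,0,0,0,0,0]}'|head -4; python3 -m creep '{"jaw":[-1,-1,-1,-1,-1,-1],"slide":[[0.15,0,0],[0.3,0,0],[0.45,0,0],[0.45,0,0],[0.45,0,0],[0.45,0,0]],"yaw":[0,0,0,0,0,0]}'|head -2; python3 - <<'E'
from h import *
C=np.array([.5762,-.2858]);a=np.radians(22.1)
for n in ['scene','top']:
    im,P,T,K,c=cap(n);h=cv2.cvtColor(im,cv2.COLOR_BGR2HSV)
    d=P[...,:2]-C;x=d@[np.cos(a),np.sin(a)];y=d@[-np.sin(a),np.cos(a)]
    m=(h[...,0]>100)&(h[...,0]<130)&(h[...,1]>120)&(abs(x)<.04)&(abs(y)<.08)&(P[...,2]>.07)&(P[...,2]<.2)
    if m.sum()>5: print(n,m.sum(),'zmax',np.percentile(P[m][:,2],[90,99]),'x',np.percentile(x[m],[2,50,98]).round(4),'y',np.percentile(y[m],[2,98]).round(4),'dx/dz',np.polyfit(P[m][:,2],x[m],1)[0])
    o=(h[...,0]<14)&(h[...,1]>170)&(np.hypot(P[...,0]-.58,P[...,1]-.14)<.08);O=np.load(n+'.npz');h0=cv2.cvtColor(O['im'],cv2.COLOR_BGR2HSV);o0=(h0[...,0]<14)&(h0[...,1]>170)&(np.hypot(O['P'][...,0]-.58,O['P'][...,1]-.14)<.08)
    print('washboard now/before',o.sum(),P[o].mean(0).round(4),o0.sum(),O['P'][o0].mean(0).round(4))
E
```

```text
time_s: 29.2
tool_pos: [0.5724, -0.2889, 0.3052]
ee_rot: [[-0.927, -0.376, 0.005], [-0.376, 0.927, -0.002], [-0.004, -0.003, -1.0]]
force: [0.6, -0.1, 0.3]
time_s: 29.8
tool_pos: [0.4687, -0.3299, 0.3014]
scene 251 zmax [0.16636033 0.1684683 ] x [-0.0066 -0.      0.0039] y [-0.0412  0.0424] dx/dz -0.022471410674923097
washboard now/before 1475 [0.5755 0.1441 0.0966] 1469 [0.5754 0.1441 0.0967]
top 147 zmax [0.16952394 0.1718806 ] x [-0.0082 -0.0061 -0.0001] y [-0.0342  0.0444] dx/dz 0.013003530331124835
washboard now/before 156 [0.575  0.1458 0.0914] 165 [0.5757 0.1457 0.0898]
```

The mirror is upright with its top at z ≈ 0.167 m, so it is on the slot floor and centred. The washboard hasn't moved.

```bash
python3 -c "
from workcell import ctrl
print(ctrl.job_done())"
```

```text
the job is handed in; nothing more can be done
None
```

The mirror now stands upright at the bottom of the caddy slot and the washboard hasn't moved, but on the way out the mirror slipped from the grip and landed leaning on the back of the rack, so I had to regrip it; handed in at about 30 s.

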